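Line up the press punches by height

TASK

Set the four press punches out for the next job: take them from the blue mat and stand them on the four black pads of the wooden setting board in order of height, the tallest on the pad next to the board's red end and stepping down to the shortest on the pad farthest from it. Each must stand upright on its own foot, centred on its pad as well as you can judge by eye and wholly within it, and be let go. Leave the yellow oil can and the green block standing where they are on the mat.

Things in the scene. Friction and masses are not known exactly. Their poses are not given: they have to be found in the camera images.
- punch_brass: loose press punch, the tallest of four: a plain round turned post in yellow brass metal, 92 mm tall, standing upright. Shank 26 mm in diameter (grip here) above a foot flange 34 mm in diameter and 12 mm high; the top edge is bevelled over the last 4 mm. About 0.1 to 0.5 kg. Origin: centre of its underside, z up along its axis. It starts on the flat blue mat (4 mm thick).
- punch_copper: loose press punch, the second tallest of four: a plain round turned post in reddish copper metal, 78 mm tall, standing upright. Shank 26 mm in diameter (grip here) above a foot flange 34 mm in diameter and 12 mm high; the top edge is bevelled over the last 4 mm. About 0.1 to 0.5 kg. Origin: centre of its underside, z up along its axis. It starts on the flat blue mat (4 mm thick).
- punch_aluminium: loose press punch, the third tallest of four: a plain round turned post in pale silvery aluminium metal, 64 mm tall, standing upright. Shank 26 mm in diameter (grip here) above a foot flange 34 mm in diameter and 12 mm high; the top edge is bevelled over the last 4 mm. About 0.1 to 0.5 kg. Origin: centre of its underside, z up along its axis. It starts on the flat blue mat (4 mm thick).
- punch_black: loose press punch, the shortest of four: a plain round turned post in blackened, dark metal, 50 mm tall, standing upright. Shank 26 mm in diameter (grip here) above a foot flange 34 mm in diameter and 12 mm high; the top edge is bevelled over the last 4 mm. About 0.1 to 0.5 kg. Origin: centre of its underside, z up along its axis. It starts on the flat blue mat (4 mm thick).
- pad_1: the pad next to the red end: fixed level black rubber disc, 56 mm across, 4 mm thick. Origin: centre of its underside; its top is 4 mm above that, 22 mm above the bench; x along the row to the red end. Four pads stand in a straight row 70 mm apart on a fixed wooden board 310 x 90 x 18 mm, lying in any direction, with a red bar 30 mm high across the end beyond this pad.
- pad_2: number 2 counting from the red end: fixed level black rubber disc, 56 mm across, 4 mm thick. Origin: centre of its underside; its top is 4 mm above that, 22 mm above the bench; x along the row to the red end. Same board as pad_1.
- pad_3: number 3 counting from the red end: fixed level black rubber disc, 56 mm across, 4 mm thick. Origin: centre of its underside; its top is 4 mm above that, 22 mm above the bench; x along the row to the red end. Same board as pad_1.
- pad_4: the pad farthest from the red end: fixed level black rubber disc, 56 mm across, 4 mm thick. Origin: centre of its underside; its top is 4 mm above that, 22 mm above the bench; x along the row to the red end. Same board as pad_1.
- oiler: bystander, loose: small yellow oil can, body 44 mm in diameter, thin spout, 85 mm tall in all, upright on the mat among the punches. Origin: centre of its underside, z up.
- block: bystander, loose: small flat green block 50 x 28 x 14 mm with two upright holes, lying on the mat among the punches. Origin: centre of its underside, x along its length, z up.
There are look-alikes about, which are no part of the job. What is shaped like the punch_copper but turquoise is not meant. What is shaped like the punch_brass but purple is not meant.

How it is judged:
At the end, for the whole second after the job is handed in: Brass, copper, aluminium and black punch on pads 1 to 4 (from the red end): upright within 0.08 rad, centre within 12 mm of the pad's, foot on the pad's top within 4 mm, at rest and released; oil can and block within 25 mm of their starts, the can within 0.15 rad of upright (horizontal distance between punch_brass and pad_1 below 0.012 m and z of punch_brass in the frame of pad_1 between 0.001 and 0.008 m and angle between each of punch_brass, punch_copper, punch_aluminium, punch_black's own z axis and vertical below 0.08 rad and linear speed of each of punch_brass, punch_copper, punch_aluminium, punch_black below 0.01 m/s and angular speed of each of punch_brass, punch_copper, punch_aluminium, punch_black below 0.1 rad/s and horizontal distance between punch_copper and pad_2 below 0.012 m and z of punch_copper in the frame of pad_2 between 0.001 and 0.008 m and horizontal distance between punch_aluminium and pad_3 below 0.012 m and z of punch_aluminium in the frame of pad_3 between 0.001 and 0.008 m and horizontal distance between punch_black and pad_4 below 0.012 m and z of punch_black in the frame of pad_4 between 0.001 and 0.008 m and distance of each of oiler, block from where it was at the start of the episode below 0.025 m and angle between oiler's own z axis and vertical below 0.15 rad); the robot touches nothing.
It fails at once if the oil can or the green block is pushed or carried more than 25 mm from its place (distance of any of oiler, block from where it was at the start of the episode above 0.025 m).
It also fails if it takes over 109 s, if anything falls off the work surface, if the arm or the gripper's body presses on something with over 40 N, if the wrist force passes 120 N, or if a joint passes its speed limit or range.

ROBOT

A 6-joint arm with a two-finger parallel gripper is mounted at the origin on the work surface. World frame = base frame: x ahead of the robot, y to its left, z up, the work surface at z = 0. Lengths are in m, angles in rad, forces in N, time in s.
With the tool pointing down it reaches from about 0.35 to 0.975 m from the base axis. Payload 4.9 kg.
Tool frame: the origin (TCP) lies at the very end of the fingers, on their centre line; the grasp point (between the pads) lies 19 mm behind it; z points along the fingers, x is the direction in which the jaws open and shut, and the axes are right-handed (so a half turn about z gives the same grasp; the last joint's range is limited). The gripper opens to 85 mm and grips with 20 to 120 N. Pads are 22 mm wide; open, the fingers measure 114 mm over their backs; the gripper's body (76 mm by 85 mm) begins 54 mm behind the grasp point. The pads swing forward as they close: fully open they stand 13 mm farther back than shut.
Start: joints at [-1.23, 0.053, 1.613, -0, 1.476, -0.119], TCP at [0.277, -0.56, 0.231] pointing down, gripper open.
Joint ranges: [-3.01, 3.01], [-1.01, 2.22], [0.06, 2.58], [-1.02, 4.17], [0.09, 2.62], [-3.14, 3.14]. Speed limits (rad/s): [2.57, 2.57, 3.14, 3.14, 3.14, 3.14].

INTERFACE

Orientations are given as a rotation vector (axis times angle).
In Python, from station import monitor, imaging, ticket gives the robot as it stands.
- The arm moves only by the tool step_arm, never from a script. Its argument "targets" is one flat list of numbers, 4 for each row, row after row: the shift along the tool's x, y, z in m, then the turn about the tool's z in rad. In form: [tx, ty, tz, roll, tx, ty, tz, roll, ...]. A call has 1 to 12 rows; each row is the pose to reach, as a shift and turn from the pose measured when the call began, along the tool's axes at that moment; what a row does not reach only later rows make up. A row lasts 1/12 s, in which the tool goes at most 41.7 mm and 7.16 degrees, less where a joint would pass 70% of its speed; a pose out of reach is approached as far as the arm can. A call with a gripper value outside its range is refused whole. "grip" is the finger opening in m, from 0 to 0.0854, set as the call begins (left out, the last holds). The fingers move at their own pace and stop on an object; "force" is the grip in N (left out, the last holds). Time passes only in rows, so rows that repeat a pose let the fingers close. It gives the time, the measured TCP pose, the force and the opening at its end, in the units of the state.
- monitor.get_obs(): the state, without advancing time (a new reading comes with each control period).
- imaging.get_image(name): name is "scene" or "top" or "wrist"; returns a dict with "color" (384x512x3 uint8, red, green, blue), "depth" (384x512 float32, m along the optical axis (not along the pixel's ray), 0 where there is no reading), "fov_y" (degrees; the focal length in pixels is half the picture's height over the tangent of half this angle, whatever the lens; pixels are square), "cx", "cy" (the principal point, pixels), "R" (3x3) and "t" (3): a world point X has camera coordinates R X + t. Camera axes: x right, y down, z forward; pixel columns grow to the right and rows downward; lengths in m; the calibration is good to about 2 mm. The wrist camera is an equidistant fisheye: a pixel r from the principal point sees the ray r / f radians off the axis. A picture is of the moment at which its call begins.
- ticket.finish_job(): hands the job in, once; it reports no verdict.
Trained networks look in a picture, given as the dict that the camera call returned (one of the last four; its "shot" number tells which), for a name from the list of things; names that differ only in an ending like _2 or _b are one class to them, and where a whole thing is asked for, a point or a joint stands for the part that bears it (a point fixed in the world has none). Each returns a list of dicts, best first, with "score" (0 to 1); they miss things now and then, are a little off and sometimes report something else, mostly with a low value. They report only what shows in the picture. A call takes as long as a camera call. They do not tell look-alikes from the thing itself.
- imaging.search_frame(name, picture): "uv" ([column, row] in pixels, amid what is visible of it).
- imaging.mark_of(name, picture): "uv" ([column, row] in pixels: a listed point, or the origin of a listed thing).
The state is a dict: "t": time; "q": joint angles; "dq": joint speeds; "effort": joint torques, N m; "tool_pos": TCP position; "tool_rot": TCP orientation; "contact_force": force on the tool from outside, world axes, zero at the start; "wrist_torque": the same for the moment, N m; "opening": finger opening in m.
Only numpy, scipy, OpenCV 4.12 (cv2) and the standard library are available. Lean on these libraries where they do the work, as an engineer would, in place of code of your own. Each camera call takes 0.05 s, during which the arm holds its last target.

## Working session

There is one attempt and no reset: what is moved stays moved. The work goes in short steps, Python scripts to look and compute and a tool call to move; the robot and the scene stay as the last step left them, time stands still between calls to the robot, and variables do not carry over. Pictures are saved under pics/ and viewed, and the job is handed in when it is done.

Besides the shell and the picture viewer there is one more tool, called after ">>>" as a command line: name --argument value ..., lists and objects as JSON in quotes. step_arm: Moves the arm, as the interface text tells. Its arguments: {"type":"object","properties":{"targets":{"type":"array","items":{"type":"number"}},"grip":{"type":"number"},"force":{"type":"number"}},"required":["targets"]}

```bash
ls; mkdir -p pics; python3 - <<'E'
from station import monitor, imaging
import cv2,numpy as np,pickle
o=monitor.get_obs()
print({k:np.round(v,3) for k,v in o.items()})
for n in ["scene","top","wrist"]:
    p=imaging.get_image(n); pickle.dump(p,open(f'pics/{n}0.pkl','wb'))
    cv2.imwrite(f'pics/{n}0.png',p['color'][:,:,::-1])
    print(n,p['fov_y'],p['cx'],p['cy'],np.round(p['R'],3).tolist(),np.round(p['t'],3))
E
```

```text
pics
{'t': np.float64(0.0), 'q': array([-1.23 ,  0.053,  1.614,  0.   ,  1.476, -0.119]), 'dq': array([ 0.   , -0.   , -0.   , -0.   ,  0.001,  0.001]), 'effort': array([-0.0000e+00, -3.9368e+01, -3.7018e+01, -0.0000e+00,  7.0000e-03,
       -0.0000e+00]), 'tool_pos': array([ 0.277, -0.56 ,  0.23 ]), 'tool_rot': array([-2.668e+00,  1.656e+00,  2.000e-03]), 'contact_force': array([0.09 , 0.133, 0.764]), 'wrist_torque': array([ 0.027, -0.067, -0.036]), 'opening': np.float64(0.085)}
scene 56.33947587229141 254.6414860645608 199.00551560803086 [[-0.843, 0.537, -0.019], [0.367, 0.55, -0.75], [-0.393, -0.64, -0.661]] [ 0.489 -0.2    1.075]
top 46.00169513464204 253.7870809743816 189.87190737712018 [[-0.005, -1.0, 0.009], [-0.993, 0.004, -0.12], [0.12, -0.009, -0.993]] [0.024 0.625 1.051]
wrist 65.70646984690485 255.22715804300788 193.854057194482 [[0.444, -0.896, -0.002], [-0.854, -0.424, 0.302], [-0.272, -0.133, -0.953]] [-0.624 -0.039  0.379]
```

View pics/top0.png

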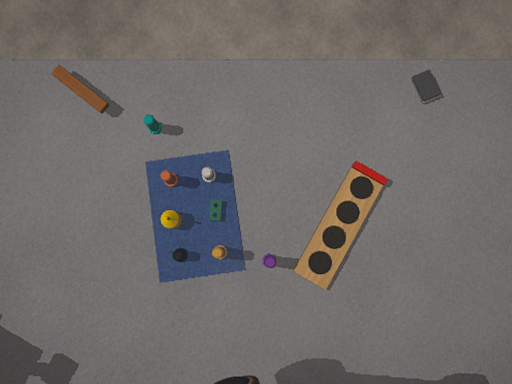

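View pics/scene0.png

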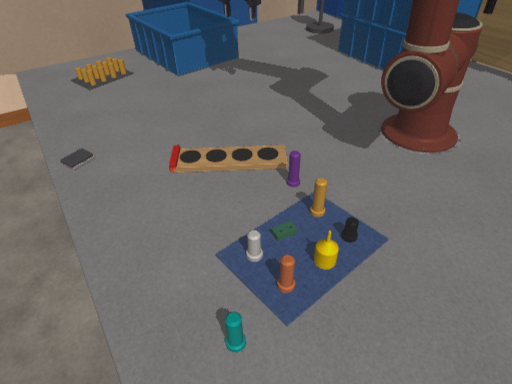

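View pics/wrist0.png

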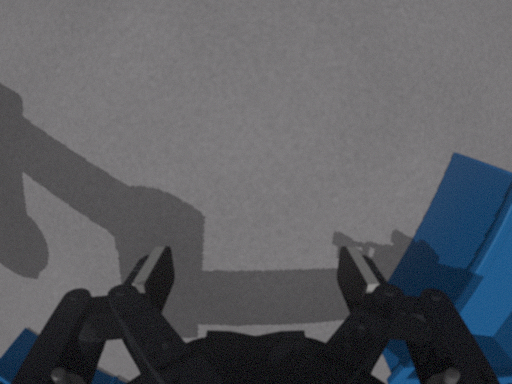

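The top view shows brass at (220,252), copper (169,179), aluminium (208,174), black (180,255), the oil can (170,219) and the block (216,210). The pads run from (361,187), next to the red bar, to (320,262). The look-alikes are purple (269,261) and turquoise (152,124).

```bash
cat > h.py <<'E'
import numpy as np,cv2
def foc(p): return p['color'].shape[0]/2/np.tan(np.radians(p['fov_y'])/2)
def cam(p): return -p['R'].T@p['t']
def ray(p,uv,fish=False):
    f=foc(p); x=(uv[0]-p['cx']);y=(uv[1]-p['cy'])
    if fish:
        r=np.hypot(x,y);th=r/f; d=np.array([x/r*np.sin(th),y/r*np.sin(th),np.cos(th)]) if r>0 else np.array([0,0,1.])
    else: d=np.array([x/f,y/f,1])
    return p['R'].T@d
def onplane(p,uv,z,fish=False):
    c=cam(p);d=ray(p,uv,fish); return c+d*(z-c[2])/d[2]
def cloud(p):
    f=foc(p);v,u=np.mgrid[:384,:512];D=p['depth']
    X=np.stack([(u-p['cx'])/f*D,(v-p['cy'])/f*D,D],-1)
    return (X-p['t'])@p['R']
E
python3 - <<'E'
from station import imaging
from h import *
np.set_printoptions(precision=4,suppress=True)
for c in ['top','scene']:
    p=imaging.get_image(c); print(c,cam(p)); P=cloud(p)
    for n,z in [('punch_brass',.004),('punch_copper',.004),('punch_aluminium',.004),('punch_black',.004),('oiler',.004),('block',.004),('pad_1',.018),('pad_2',.018),('pad_3',.018),('pad_4',.018)]:
        for r in imaging.mark_of(n,p)[:5]:
            print(n,round(r['score'],2),np.round(r['uv'],1),onplane(p,r['uv'],z)[:2])
    img=p['color'].astype(int)
    if c=='top':
        # pads: dark pixels at height ~.022
        m=((img.max(-1)<45)&(P[...,0]>.3)&(np.arange(512)[None]>285)&(np.arange(512)[None]<380)).astype(np.uint8)
        n,l,s,ct=cv2.connectedComponentsWithStats(m)
        for i in range(1,n):
            if s[i,4]>100:
                print('pad blob',s[i],ct[i],onplane(p,ct[i],.022), P[l==i].mean(0))
        for n,uv in dict(brass=(220,252),copper=(169,179),alu=(208,174),black=(180,255),can=(170,219),block=(216,210),purple=(269,261)).items():
            w=P[uv[1]-14:uv[1]+14,uv[0]-14:uv[0]+14].reshape(-1,3); w=w[np.isfinite(w).all(1)]
            print(n,'zmax',np.percentile(w[:,2],[50,95,98,99.5]))
            zt=np.percentile(w[:,2],99); t=w[w[:,2]>zt-.01]
            print('  top pts',len(t),t.mean(0),(t.max(0)+t.min(0))/2)
E
```

```text
top [0.4948 0.0309 1.1183]
punch_brass 0.6 [270.7 258.2] [ 0.4617 -0.0197]
punch_brass 0.5 [217.3 253.9] [0.4727 0.1105]
punch_copper 0.7 [167.9 181.1] [0.6524 0.234 ]
punch_aluminium 0.55 [211.2 176.3] [0.6641 0.1266]
punch_black 0.64 [179.8 254.4] [0.472  0.2018]
oiler 0.73 [172.1 219.2] [0.5578 0.222 ]
block 0.62 [216.1 210.1] [0.5797 0.114 ]
pad_1 0.93 [345.3 211.7] [ 0.5735 -0.2022]
pad_1 0.88 [334.2 238.1] [ 0.5095 -0.1734]
pad_1 0.78 [316.2 264. ] [ 0.4478 -0.1284]
pad_1 0.67 [358.4 189. ] [ 0.6292 -0.236 ]
pad_2 0.93 [345.3 211.7] [ 0.5735 -0.2022]
pad_2 0.88 [334.2 238.1] [ 0.5095 -0.1734]
pad_2 0.78 [316.2 264. ] [ 0.4478 -0.1284]
pad_2 0.67 [358.4 189. ] [ 0.6292 -0.236 ]
pad_3 0.93 [345.3 211.7] [ 0.5735 -0.2022]
pad_3 0.88 [334.2 238.1] [ 0.5095 -0.1734]
pad_3 0.78 [316.2 264. ] [ 0.4478 -0.1284]
pad_3 0.67 [358.4 189. ] [ 0.6292 -0.236 ]
pad_4 0.93 [345.3 211.7] [ 0.5735 -0.2022]
pad_4 0.88 [334.2 238.1] [ 0.5095 -0.1734]
pad_4 0.78 [316.2 264. ] [ 0.4478 -0.1284]
pad_4 0.67 [358.4 189. ] [ 0.6292 -0.236 ]
brass zmax [0.0059 0.0971 0.0982 0.0999]
  top pts 103 [0.4791 0
[... 1024 characters left out ...]
 [0.5784 0.1176]
pad_1 0.79 [268.  153.8] [ 0.4505 -0.1351]
pad_1 0.66 [191.4 157.9] [ 0.632  -0.2345]
pad_1 0.5 [241.8 155.6] [ 0.5139 -0.1676]
pad_1 0.47 [214.1 158. ] [ 0.5814 -0.1997]
pad_2 0.79 [268.  153.8] [ 0.4505 -0.1351]
pad_2 0.66 [191.4 157.9] [ 0.632  -0.2345]
pad_2 0.5 [241.8 155.6] [ 0.5139 -0.1676]
pad_2 0.47 [214.1 158. ] [ 0.5814 -0.1997]
pad_3 0.79 [268.  153.8] [ 0.4505 -0.1351]
pad_3 0.66 [191.4 157.9] [ 0.632  -0.2345]
pad_3 0.5 [241.8 155.6] [ 0.5139 -0.1676]
pad_3 0.47 [214.1 158. ] [ 0.5814 -0.1997]
pad_4 0.79 [268.  153.8] [ 0.4505 -0.1351]
pad_4 0.66 [191.4 157.9] [ 0.632  -0.2345]
pad_4 0.5 [241.8 155.6] [ 0.5139 -0.1676]
pad_4 0.47 [214.1 158. ] [ 0.5814 -0.1997]
```

```bash
python3 - <<'E'
import pickle
from h import *
np.set_printoptions(precision=4,suppress=True)
p=pickle.load(open('pics/top0.pkl','rb'));P=cloud(p);img=p['color'].astype(int)
print(img[187,361],img[210,365],img[237,334],img[226,341])
g=img.max(-1); u,v=np.meshgrid(np.arange(512),np.arange(384))
m=((g<55)&(u>290)&(u<380)&(v>165)&(v<285)).astype(np.uint8)
n,l,s,ct=cv2.connectedComponentsWithStats(m)
C=[]
for i in range(1,n):
    if s[i,4]>150:
        q=onplane(p,ct[i],.022)[:2];C.append(q);print(s[i],ct[i],q)
C=np.array(C)
if len(C)==4:
    d=C[0]-C[3];print('row len',np.linalg.norm(d),'ang',np.arctan2(d[1],d[0]))
    k=np.array([1.5,.5,-.5,-1.5])*.07;x=d/np.linalg.norm(d)
    F=C.mean(0)+k[:,None]*x;print('fit',F,'res',C-F)
top=dict(brass=((220,252),.096),copper=((169,179),.082),alu=((208,174),.068),black=((180,255),.054),can=((170,219),.05),purple=((269,261),.092))
for n_,(uv,zt) in top.items():
    w=P[uv[1]-16:uv[1]+17,uv[0]-16:uv[0]+17].reshape(-1,3)
    t=w[(abs(w[:,2]-zt-.002)<.006)]
    mid=np.median(t,0); t=t[np.hypot(*(t-mid)[:,:2].T)<.02]
    print(n_,len(t),t.mean(0),(np.percentile(t,97,0)+np.percentile(t,3,0))/2,np.percentile(t,97,0)-np.percentile(t,3,0))
w=P[195:226,200:232].reshape(-1,3);b=w[(w[:,2]>.013)&(w[:,2]<.026)];print('block',cv2.minAreaRect((b[:,:2]*1000).astype(np.float32)))
im=p['color'][100:300,140:390,::-1];cv2.imwrite('pics/c1.png',cv2.resize(im,None,fx=3,fy=3,interpolation=2))
E
```

```text
[44 44 38] [168 130  85] [48 44 40] [184 139  87]
[351 177  22  22 368] [361.1848 187.2554] [ 0.633 -0.242]
[337 202  22  22 375] [347.5387 211.888 ] [ 0.5727 -0.2068]
[323 226  22  22 379] [333.6675 236.8153] [ 0.5126 -0.1714]
[309 252  22  22 386] [319.6658 262.3912] [ 0.4517 -0.1362]
row len 0.2098656000618503 ang -0.5284683044621632
fit [[ 0.6332 -0.242 ]
 [ 0.5727 -0.2067]
 [ 0.5123 -0.1715]
 [ 0.4518 -0.1362]] res [[-0.0002  0.    ]
 [-0.     -0.    ]
 [ 0.0003  0.    ]
 [-0.0001 -0.    ]]
brass 97 [0.4787 0.1046 0.096 ] [0.4788 0.1047 0.0961] [0.0222 0.0222 0.0066]
copper 87 [0.656  0.2259 0.0823] [0.6568 0.2258 0.0827] [0.0209 0.0207 0.0086]
alu 86 [0.666  0.1327 0.0683] [0.6659 0.1324 0.0689] [0.021  0.0211 0.0076]
black 93 [0.4722 0.2004 0.0542] [0.4725 0.2006 0.0543] [0.0214 0.0202 0.0075]
can 149 [0.5577 0.2172 0.0528] [0.5576 0.2195 0.0524] [0.0367 0.0347 0.0103]
purple 99 [ 0.4579 -0.014   0.0926] [ 0.4581 -0.0141  0.0928] [0.0221 0.0224 0.008 ]
block ((580.1795043945312, 115.85993957519531), (27.93756866455078, 50.384517669677734), 85.7702407836914)
```

View pics/c1.png

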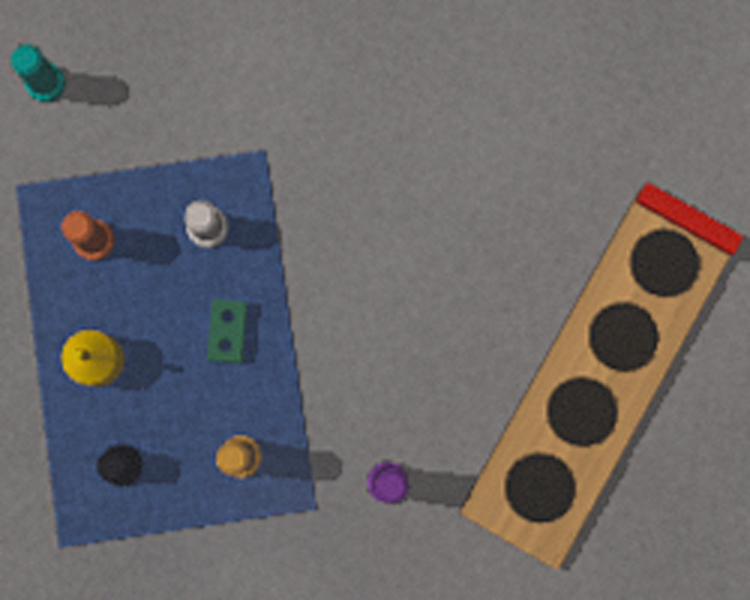

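All six mat items and both look-alikes are clear in the enlarged crop. The punches meant are the orange-yellow brass, reddish copper, silver and black ones on the mat. Purple stands off the mat beside the board and turquoise behind the mat, and neither is touched. The pads fit a straight row with 70 mm spacing to within 0.3 mm, and the measured top heights match the given ones. I'll use one jaw yaw for the whole job, square to the row.

```bash
cat > go.py <<'E'
import sys,numpy as np
from scipy.spatial.transform import Rotation as Ro
from station import monitor
YAW=1.0423
def rel(pos,yaw=YAW):
    o=monitor.get_obs();R=Ro.from_rotvec(o['tool_rot']).as_matrix()
    d=R.T@(np.array(pos)-o['tool_pos'])
    cur=np.arctan2(R[1,0],R[0,0]); dy=(yaw-cur+np.pi/2)%np.pi-np.pi/2
    return d,-dy,o,R   # tool z down: roll about tool z = -yaw
if __name__=='__main__':
    d,r,o,R=rel([float(a) for a in sys.argv[1:4]])
    print('shift',np.round(d,4),'roll',round(r,4),'| q',np.round(o['q'],2),'pos',np.round(o['tool_pos'],4),'tilt',np.round(R[:,2],3),'open',round(float(o['opening']),4),'t',o['t'])
E
python3 go.py .479 .1047 .2; python3 go.py .479 .1047 .04
```

```text
shift [-0.5062 -0.4757  0.0313] roll 0.9883 | q [-1.23  0.05  1.61  0.    1.48 -0.12] pos [ 0.2773 -0.5601  0.2313] tilt [-0.  0. -1.] open 0.0855 t 1.25
shift [-0.5062 -0.4757  0.1913] roll 0.9883 | q [-1.23  0.05  1.61  0.    1.48 -0.12] pos [ 0.2773 -0.5601  0.2313] tilt [-0.  0. -1.] open 0.0855 t 1.25
```

>>> step_arm --targets '[-0.506,-0.476,0.031,0.988,-0.506,-0.476,0.031,0.988,-0.506,-0.476,0.031,0.988,-0.506,-0.476,0.031,0.988,-0.506,-0.476,0.031,0.988,-0.506,-0.476,0.031,0.988,-0.506,-0.476,0.031,0.988,-0.506,-0.476,0.031,0.988,-0.506,-0.476,0.031,0.988,-0.506,-0.476,0.031,0.988,-0.506,-0.476,0.031,0.988,-0.506,-0.476,0.031,0.988]' --grip 0.07 --force 40

```text
t: 2.25
tool_pos: [0.4196, -0.0915, 0.2099]
tool_rot: [-1.563, 2.724, -0.002]
contact_force: [1.3, 0.1, 0.4]
opening: 0.0699
```

```bash
python3 go.py .479 .1047 .2
```

```text
shift [-0.1994  0.0477  0.0099] roll -0.0002 | q [-0.39 -0.44  2.07  0.    1.5   1.71] pos [ 0.4196 -0.0915  0.2099] tilt [ 0.001 -0.001 -1.   ] open 0.0699 t 2.25
```

>>> step_arm --targets '[-0.199,0.048,0.01,0,-0.199,0.048,0.01,0,-0.199,0.048,0.01,0,-0.199,0.048,0.01,0,-0.199,0.048,0.01,0,-0.199,0.048,0.01,0,-0.199,0.048,0.01,0,-0.199,0.048,0.01,0]'

```text
t: 2.92
tool_pos: [0.4784, 0.1045, 0.1998]
tool_rot: [-1.565, 2.724, -0.002]
contact_force: [-0.2, -0.0, 0.3]
opening: 0.0702
```

```bash
python3 go.py .479 .1047 .04; cat > w.py <<'E'
import sys,cv2,pickle
from station import imaging
p=imaging.get_image(sys.argv[1]);pickle.dump(p,open(f'pics/{sys.argv[2]}.pkl','wb'));cv2.imwrite(f'pics/{sys.argv[2]}.png',p['color'][:,:,::-1])
E
python3 w.py wrist w1
```

```text
shift [-0.0005 -0.0002  0.1598] roll 0.0006 | q [ 0.06 -0.26  1.96 -0.    1.45  2.16] pos [0.4784 0.1045 0.1998] tilt [ 0.001 -0.001 -1.   ] open 0.0702 t 2.9167
```

View pics/w1.png

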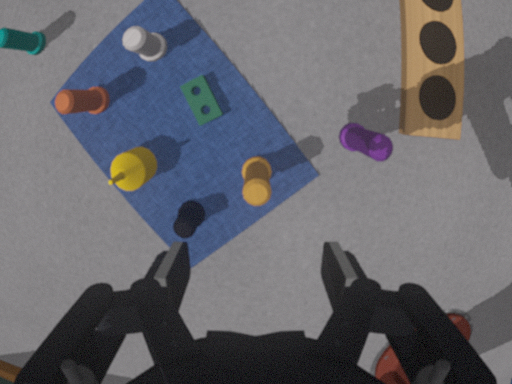

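The wrist view has the brass punch (257,193) centred between the fingers (180 and 333). I'll check the position against the wrist calibration before going down.

```bash
python3 - <<'E'
import pickle
from h import *
p=pickle.load(open('pics/w1.pkl','rb'))
for n,uv,z in [('brass top',(256,192),.096),('brass foot',(257,168),.016),('black top',(184,228),.054),('pad4',(437,98),.022)]: print(n,np.round(onplane(p,uv,z,True),4))
E
```

```text
brass top [0.4794 0.1032 0.096 ]
brass foot [0.4817 0.1004 0.016 ]
black top [0.4721 0.1973 0.054 ]
pad4 [ 0.4525 -0.1335  0.022 ]
```

>>> step_arm --targets '[0,0,0.035,0,0,0,0.07,0,0,0,0.1,0,0,0,0.125,0,0,0,0.145,0,0,0,0.158,0,0,0,0.16,0,0,0,0.16,0]'

```text
t: 3.63
tool_pos: [0.478, 0.1024, 0.0393]
tool_rot: [1.559, -2.726, 0.001]
contact_force: [-0.2, -0.2, 0.2]
opening: 0.0701
```

>>> step_arm --targets '[0,0,0,0,0,0,0,0,0,0,0,0,0,0,0,0,0,0,0,0,0,0,0,0,0,0,0,0,0,0,0,0]' --grip 0 --force 40

```text
t: 4.3
tool_pos: [0.4791, 0.1025, 0.0407]
tool_rot: [-1.56, 2.726, -0.003]
contact_force: [-0.6, 0.3, 6.7]
opening: 0.0246
```

>>> step_arm --targets '[0,0,-0.02,0,0,0,-0.05,0,0,0,-0.09,0,0,0,-0.13,0,0,0,-0.13,0]'

```text
t: 4.72
tool_pos: [0.4833, 0.1031, 0.1793]
tool_rot: [-1.554, 2.715, -0.013]
contact_force: [2.7, -0.3, -1.1]
opening: 0.0253
```

```bash
python3 w.py wrist w2; python3 go.py .6332 -.242 .16
```

```text
shift [ 0.2207 -0.3052  0.0174] roll -0.0027 | q [ 0.06 -0.24  1.98 -0.    1.39  2.16] pos [0.4817 0.1029 0.1755] tilt [ 0.011 -0.001 -1.   ] open 0.0252 t 4.7667
```

View pics/w2.png

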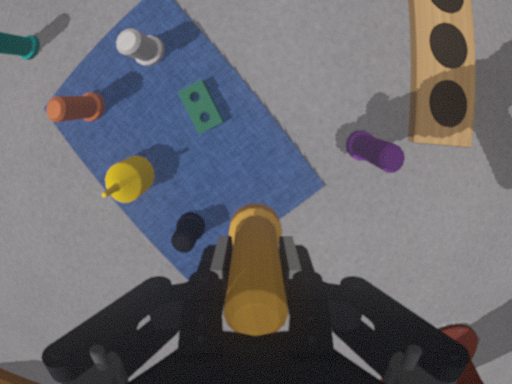

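Brass is held upright. Next is pad 1.

>>> step_arm --targets '[0.221,-0.305,0.012,0,0.221,-0.305,0.012,0,0.221,-0.305,0.012,0,0.221,-0.305,0.012,0,0.221,-0.305,0.012,0,0.221,-0.305,0.012,0,0.221,-0.305,0.012,0,0.221,-0.305,0.012,0,0.221,-0.305,0.012,0,0.221,-0.305,0.012,0,0.221,-0.305,0.012,0,0.221,-0.305,0.012,0]'

```text
t: 5.77
tool_pos: [0.6313, -0.2412, 0.162]
tool_rot: [-1.556, 2.721, -0.002]
contact_force: [0.3, -0.1, -4.5]
opening: 0.0254
```

```bash
python3 w.py wrist w3;python3 w.py top t3; python3 go.py .6332 -.242 .0595
```

```text
shift [ 0.0012 -0.0014  0.1041] roll -0.0016 | q [-0.48  0.21  1.55  0.    1.37  1.62] pos [ 0.6317 -0.2403  0.1636] tilt [ 0.008  0.001 -1.   ] open 0.0252 t 5.8667
```

View pics/w3.png

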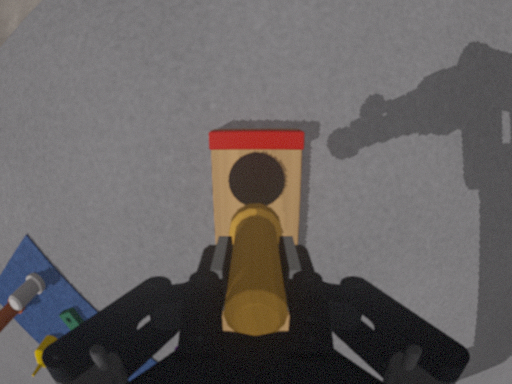

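The pad centre shows at (257,180) beyond the held punch's foot, in line with the jaws. I'll cross-check it with the wrist camera.

```bash
python3 - <<'E'
import pickle
from h import *
p=pickle.load(open('pics/w3.pkl','rb'))
print(np.round(onplane(p,(257,180),.022,True),4), foc(p))
# project predicted foot centre under tcp: at z=.163-.0365
f=foc(p)
def proj(X):
    c=p['R']@np.array(X)+p['t'];th=np.arctan2(np.hypot(c[0],c[1]),c[2]);a=np.arctan2(c[1],c[0]);return p['cx']+f*th*np.cos(a),p['cy']+f*th*np.sin(a)
print('pad',proj([.6332,-.242,.022]))
for dx in (-.017,0,.017): # along row direction (cos -.528)
    print(dx,proj([.6317+dx*.864,-.2403-dx*.504,.127]))
E
```

```text
[ 0.6334 -0.2435  0.022 ] 297.3186396354542
pad (np.float64(255.7514112598987), np.float64(180.89378101732697))
-0.017 (np.float64(254.07835760160174), np.float64(248.85836856578615))
0 (np.float64(253.95511774018908), np.float64(225.75035002710996))
0.017 (np.float64(253.82939210287498), np.float64(200.9681534092225))
```

>>> step_arm --targets '[0.001,-0.002,0.025,0,0.002,-0.003,0.05,0,0.002,-0.003,0.072,0,0.002,-0.003,0.088,0,0.002,-0.003,0.096,0,0.002,-0.003,0.1,0,0.002,-0.003,0.101,0,0.002,-0.003,0.101,0]'

```text
t: 6.53
tool_pos: [0.6348, -0.2433, 0.0638]
tool_rot: [-1.559, 2.718, -0.007]
contact_force: [-0.4, -0.1, -3.3]
opening: 0.0252
```

```bash
python3 w.py wrist w4; python3 go.py .6342 -.2435 .0585; python3 -c "
from station import monitor;print(monitor.get_obs()['contact_force'])"
```

```text
shift [0.0004 0.0009 0.0059] roll -0.001 | q [-0.48  0.32  1.6   0.01  1.21  1.62] pos [ 0.6351 -0.2436  0.0644] tilt [ 0.011 -0.    -1.   ] open 0.025 t 6.5833
[ 0.48932001  0.64821343 -3.71678284]
```

View pics/w4.png

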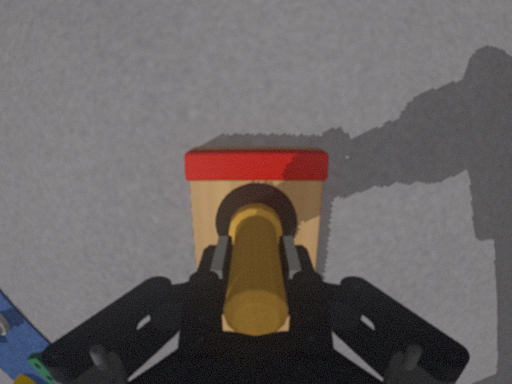

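>>> step_arm --targets '[0,0,0.003,0,0,0,0.006,0,0,0,0.007,0,0,0,0.007,0]'

```text
t: 6.92
tool_pos: [0.6361, -0.2441, 0.0588]
tool_rot: [-1.557, 2.716, -0.011]
contact_force: [0.7, 0.9, 1.9]
opening: 0.0244
```

```bash
python3 w.py top t4; python3 - <<'E'
import pickle
from h import *
p=pickle.load(open('pics/t4.pkl','rb'))
cv2.imwrite('pics/t4c.png',cv2.resize(p['color'][130:290,270:410,::-1],None,fx=4,fy=4))
E
```

```text
(no output)
```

View pics/t4c.png

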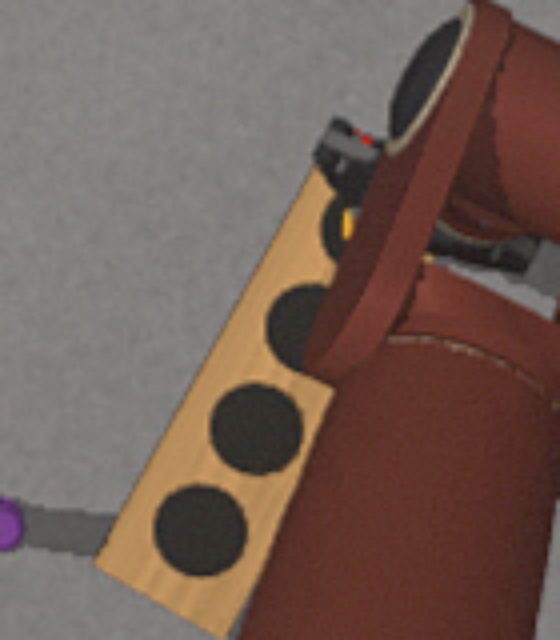

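The arm hides the pad from above, but the force turned from −3.7 to +1.9 N at z 58.8 mm, so the foot is down on the pad. I'll release.

>>> step_arm --targets '[0,0,0,0,0,0,0,0,0,0,0,0,0,0,0,0,0,0,0,0,0,0,0,0]' --grip 0.065

```text
t: 7.47
tool_pos: [0.636, -0.244, 0.0587]
tool_rot: [-1.557, 2.716, -0.011]
contact_force: [-0.4, 0.0, 0.4]
opening: 0.0648
```

>>> step_arm --targets '[0,0,-0.015,0,0,0,-0.045,0,0,0,-0.08,0,0,0,-0.12,0,0,0,-0.14,0,0,0,-0.14,0]'

```text
t: 7.97
tool_pos: [0.6376, -0.2456, 0.2087]
tool_rot: [-1.554, 2.71, -0.03]
contact_force: [0.8, 0.2, 1.2]
opening: 0.0653
```

```bash
python3 w.py wrist w5; python3 go.py .656 .2258 .17
```

```text
shift [-0.416   0.2216  0.0329] roll -0.001 | q [-0.48  0.19  1.51  0.01  1.42  1.62] pos [ 0.6364 -0.245   0.205 ] tilt [ 0.021 -0.005 -1.   ] open 0.0648 t 8.0167
```

View pics/w5.png

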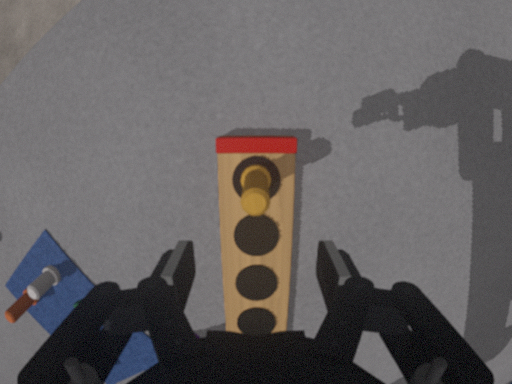

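Brass stands on pad 1 and is released. The tool has picked up a slight tilt of 0.02, so I'll let the arm settle at the end of each call.

>>> step_arm --targets '[-0.416,0.222,0.033,0,-0.416,0.222,0.033,0,-0.416,0.222,0.033,0,-0.416,0.222,0.033,0,-0.416,0.222,0.033,0,-0.416,0.222,0.033,0,-0.416,0.222,0.033,0,-0.416,0.222,0.033,0,-0.416,0.222,0.033,0,-0.416,0.222,0.033,0,-0.416,0.222,0.033,0,-0.416,0.222,0.033,0]'

```text
t: 9.02
tool_pos: [0.6538, 0.2312, 0.1679]
tool_rot: [-1.562, 2.71, -0.019]
contact_force: [0.1, 0.0, 0.5]
opening: 0.065
```

```bash
python3 go.py .656 .2258 .17;python3 w.py top t5;  python3 - <<'E'
import pickle
from h import *
p=pickle.load(open('pics/t5.pkl','rb'));P=cloud(p)
for z in (.114,):
    w=P[150:215,335:400].reshape(-1,3);t=w[abs(w[:,2]-z-.002)<.006];print(len(t),t.mean(0))
cv2.imwrite('pics/t5c.png',cv2.resize(p['color'][130:290,270:410,::-1],None,fx=4,fy=4))
E
```

```text
shift [ 0.0036 -0.0047 -0.002 ] roll 0.0036 | q [ 0.24  0.24  1.51 -0.01  1.37  2.33] pos [0.6538 0.2312 0.1679] tilt [ 0.018 -0.004 -1.   ] open 0.065 t 9.0167
96 [ 0.6359922  -0.24050141  0.11412675]
```

View pics/t5c.png

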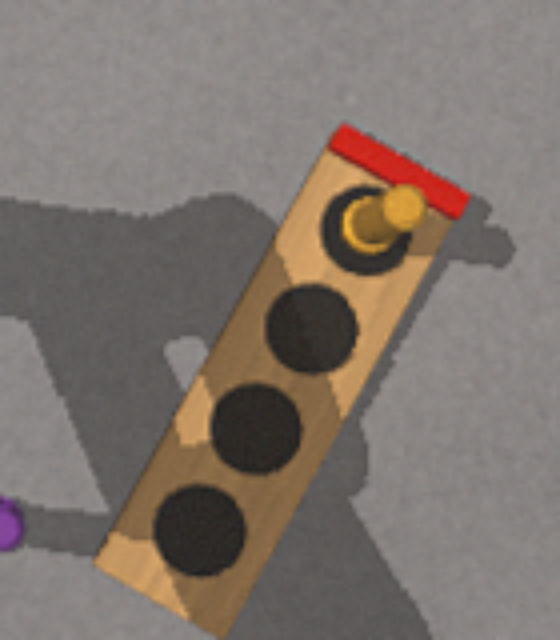

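Brass measures (636.0, −240.5) mm against pad 1 at (633.2, −242.0), so it is 3.2 mm off. Now copper.

```bash
python3 go.py .656 .2255 .035
```

```text
shift [ 0.0046 -0.0024  0.1329] roll 0.0043 | q [ 0.24  0.24  1.51 -0.01  1.37  2.33] pos [0.6538 0.2312 0.1679] tilt [ 0.018 -0.004 -1.   ] open 0.0652 t 9.0667
```

>>> step_arm --targets '[0.005,-0.002,0.02,0,0.005,-0.002,0.05,0,0.005,-0.002,0.08,0,0.005,-0.002,0.105,0,0.005,-0.002,0.122,0,0.005,-0.002,0.131,0,0.005,-0.002,0.133,0,0.005,-0.002,0.133,0,0.005,-0.002,0.133,0]'

```text
t: 9.82
tool_pos: [0.6565, 0.2252, 0.0364]
tool_rot: [-1.562, 2.708, -0.02]
contact_force: [-0.3, 0.3, 0.9]
opening: 0.0648
```

```bash
python3 go.py .656 .2255 .035; python3 w.py wrist w6
```

```text
shift [-0.      0.0006  0.0014] roll 0.004 | q [ 0.23  0.38  1.58 -0.01  1.17  2.33] pos [0.6565 0.2252 0.0364] tilt [ 0.02  -0.004 -1.   ] open 0.0648 t 9.8167
```

View pics/w6.png

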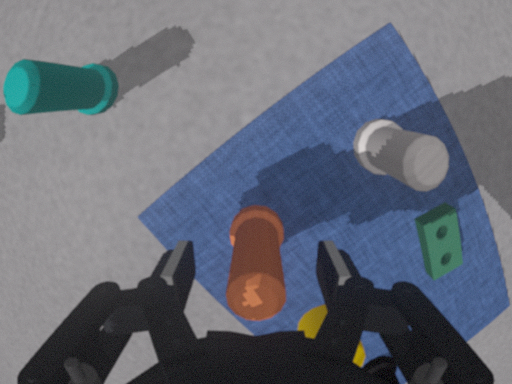

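Copper is centred between the jaws, with its foot at (257,225), and the oil can is clear of the fingers. I'll close and lift gently.

>>> step_arm --targets '[0,0,0,0,0,0,0,0,0,0,0,0,0,0,0,0,0,0,0,0,0,0,0,0,0,0,0,0,0,0,0,0]' --grip 0 --force 40

```text
t: 10.53
tool_pos: [0.6575, 0.2255, 0.0383]
tool_rot: [-1.561, 2.706, -0.022]
contact_force: [-0.9, -0.8, 5.7]
opening: 0.0248
```

>>> step_arm --targets '[0,0,-0.01,0,0,0,-0.03,0,0,0,-0.06,0,0,0,-0.09,0,0,0,-0.115,0,0,0,-0.125,0,0,0,-0.13,0,0,0,-0.13,0,0,0,-0.13,0]'

```text
t: 11.28
tool_pos: [0.6535, 0.2257, 0.166]
tool_rot: [-1.563, 2.709, -0.02]
contact_force: [-0.6, -0.8, -3.8]
opening: 0.0251
```

```bash
python3 w.py wrist w7; python3 go.py .5737 -.2073 .16
```

```text
shift [ 0.4146 -0.1478  0.0057] roll 0.0042 | q [ 0.23  0.24  1.52 -0.01  1.37  2.33] pos [0.6532 0.2256 0.1653] tilt [ 0.018 -0.004 -1.   ] open 0.0248 t 11.3333
```

View pics/w7.png

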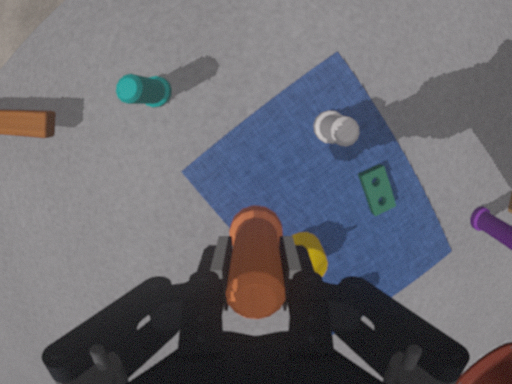

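>>> step_arm --targets '[0.415,-0.148,0.006,0,0.415,-0.148,0.006,0,0.415,-0.148,0.006,0,0.415,-0.148,0.006,0,0.415,-0.148,0.006,0,0.415,-0.148,0.006,0,0.415,-0.148,0.006,0,0.415,-0.148,0.006,0,0.415,-0.148,0.006,0,0.415,-0.148,0.006,0,0.415,-0.148,0.006,0,0.415,-0.148,0.006,0]'

```text
t: 12.33
tool_pos: [0.5713, -0.2122, 0.1572]
tool_rot: [-1.557, 2.717, -0.017]
contact_force: [-0.7, -0.2, -1.9]
opening: 0.0247
```

```bash
python3 go.py .5737 -.2073 .061;  python3 w.py wrist w8
```

```text
shift [-0.0051  0.0018  0.0962] roll -0.0015 | q [-0.48  0.06  1.73  0.    1.34  1.62] pos [ 0.5713 -0.2122  0.1572] tilt [ 0.014 -0.005 -1.   ] open 0.0247 t 12.3333
```

View pics/w8.png

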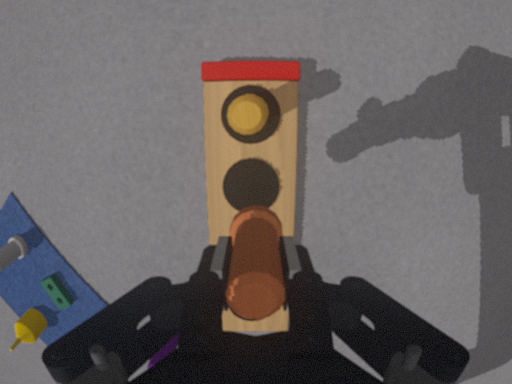

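The tool is 5 mm to the right of the pad, as computed, so I'll correct while going down.

>>> step_arm --targets '[-0.003,0.002,0.015,0,-0.005,0.002,0.035,0,-0.005,0.002,0.055,0,-0.005,0.002,0.075,0,-0.005,0.002,0.088,0,-0.005,0.002,0.094,0,-0.005,0.002,0.096,0,-0.005,0.002,0.096,0,-0.005,0.002,0.096,0]'

```text
t: 13.13
tool_pos: [0.5749, -0.2048, 0.0624]
tool_rot: [-1.558, 2.714, -0.017]
contact_force: [-0.1, -0.8, -2.1]
opening: 0.0249
```

```bash
python3 go.py .5737 -.2073 .055;  python3 w.py wrist w9; python3 -c "
from station import monitor;print(monitor.get_obs()['contact_force'])"
```

```text
shift [ 0.0028 -0.0001  0.0074] roll 0.0002 | q [-0.47  0.17  1.79  0.    1.17  1.63] pos [ 0.5749 -0.2048  0.0624] tilt [ 0.016 -0.003 -1.   ] open 0.0249 t 13.1333
[-0.25694864 -0.06006648 -2.2250741 ]
```

View pics/w9.png

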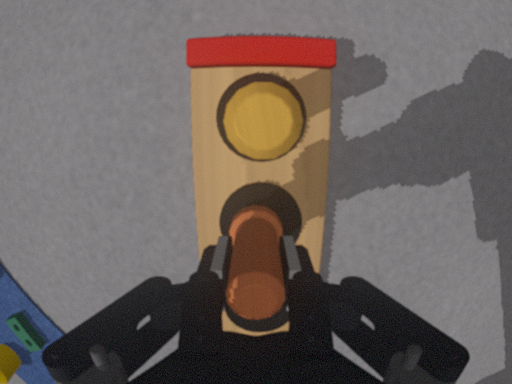

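>>> step_arm --targets '[0.002,0,0.003,0,0.003,0,0.006,0,0.003,0,0.007,0,0.003,0,0.008,0,0.003,0,0.008,0]'

```text
t: 13.6
tool_pos: [0.574, -0.2082, 0.0563]
tool_rot: [-1.558, 2.714, -0.019]
contact_force: [-3.9, 1.4, 5.3]
opening: 0.0248
```

```bash
python3 go.py .5737 -.2073 .055;   python3 -c "
from station import monitor;print(monitor.get_obs()['contact_force'])"
```

```text
shift [-0.0006  0.0008  0.0013] roll -0.0001 | q [-0.47  0.18  1.79  0.    1.16  1.63] pos [ 0.574  -0.2082  0.0563] tilt [ 0.017 -0.004 -1.   ] open 0.0248 t 13.6
[-3.92588771  1.44912225  5.31607181]
```

The foot is in contact with +5 N upward. I'll release and rise.

>>> step_arm --targets '[0,0,0,0,0,0,0,0,0,0,0,0,0,0,0,0,0,0,0,0,0,0,0,0]' --grip 0.065

```text
t: 14.1
tool_pos: [0.574, -0.2081, 0.0562]
tool_rot: [-1.558, 2.714, -0.019]
contact_force: [-0.7, 0.5, 0.5]
opening: 0.065
```

>>> step_arm --targets '[0,0,-0.01,0,0,0,-0.035,0,0,0,-0.065,0,0,0,-0.09,0,0,0,-0.105,0,0,0,-0.11,0,0,0,-0.11,0,0,0,-0.11,0]'

```text
t: 14.77
tool_pos: [0.5718, -0.2074, 0.1657]
tool_rot: [-1.558, 2.714, -0.018]
contact_force: [0.3, 0.3, -0.5]
opening: 0.0651
```

```bash
python3 go.py .666 .1325 .165;  python3 w.py wrist w10
```

```text
shift [-0.341   0.0901  0.0008] roll -0.0 | q [-0.47  0.05  1.73  0.    1.35  1.63] pos [ 0.5718 -0.2074  0.1657] tilt [ 0.016 -0.004 -1.   ] open 0.0651 t 14.7667
```

View pics/w10.png

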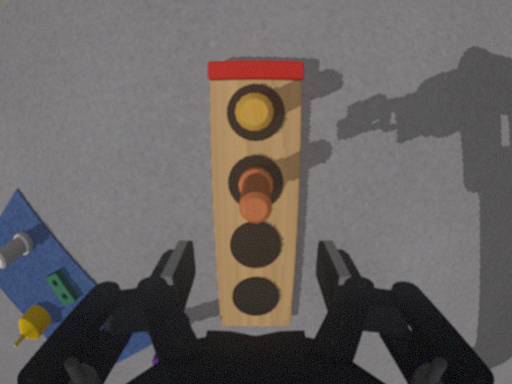

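Copper stands on pad 2. Aluminium is next.

>>> step_arm --targets '[-0.341,0.09,0,0,-0.341,0.09,0,0,-0.341,0.09,0,0,-0.341,0.09,0,0,-0.341,0.09,0,0,-0.341,0.09,0,0,-0.341,0.09,0,0,-0.341,0.09,0,0,-0.341,0.09,0,0,-0.341,0.09,0,0,-0.341,0.09,0,0,-0.341,0.09,0,0]'

```text
t: 15.82
tool_pos: [0.6647, 0.1319, 0.1631]
tool_rot: [-1.56, 2.718, -0.014]
contact_force: [-0.5, -0.5, -0.3]
opening: 0.0652
```

```bash
python3 go.py .666 .1325 .03;  python3 w.py wrist w11;python3 w.py top t11;  python3 - <<'E'
import pickle
from h import *
p=pickle.load(open('pics/t11.pkl','rb'));P=cloud(p)
w=P[175:240,320:385].reshape(-1,3);t=w[abs(w[:,2]-.1-.002)<.006];print(len(t),t.mean(0))
E
```

```text
shift [-0.0008  0.0008  0.1331] roll -0.0003 | q [ 0.09  0.21  1.55 -0.01  1.36  2.19] pos [0.6647 0.1319 0.1631] tilt [ 0.012 -0.004 -1.   ] open 0.0652 t 15.8167
116 [ 0.5823162  -0.20933046  0.10033479]
```

View pics/w11.png

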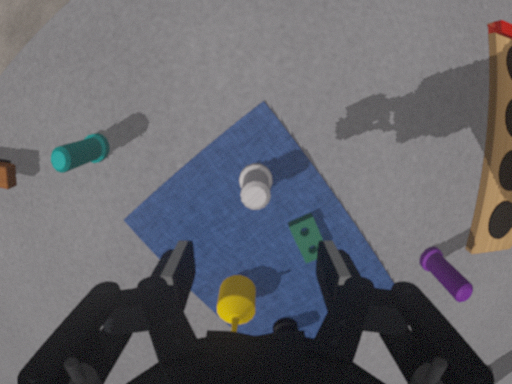

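Aluminium (255,190) is centred between the jaws. The copper reading may include pixels of the brass shank, so I'll recheck it later. Going down.

>>> step_arm --targets '[-0.001,0.001,0.02,0,-0.001,0.001,0.05,0,-0.001,0.001,0.08,0,-0.001,0.001,0.105,0,-0.001,0.001,0.122,0,-0.001,0.001,0.131,0,-0.001,0.001,0.133,0,-0.001,0.001,0.133,0,-0.001,0.001,0.133,0]'

```text
t: 16.67
tool_pos: [0.6677, 0.1317, 0.0328]
tool_rot: [-1.555, 2.716, -0.017]
contact_force: [-1.8, -1.1, 0.4]
opening: 0.0651
```

```bash
python3 go.py .666 .1325 .03; python3 w.py wrist w12;  python3 - <<'E'
import pickle
from h import *
p=pickle.load(open('pics/t11.pkl','rb'));P=cloud(p)
for c,z in (((.5727,-.2067),.1),((.6332,-.242),.114)):
    t=P[(abs(P[...,2]-z-.001)<.005)&(np.hypot(P[...,0]-c[0],P[...,1]-c[1])<.028)];print(len(t),t.mean(0),t.mean(0)[:2]-c)
E
```

```text
shift [0.0002 0.0019 0.0027] roll -0.0023 | q [ 0.09  0.35  1.62 -0.01  1.16  2.19] pos [0.6677 0.1317 0.0328] tilt [ 0.016 -0.003 -1.   ] open 0.0651 t 16.6667
97 [ 0.57315484 -0.20488893  0.10013032] [0.00045484 0.00181107]
99 [ 0.63590404 -0.24050306  0.11398   ] [0.00270404 0.00149694]
```

View pics/w12.png

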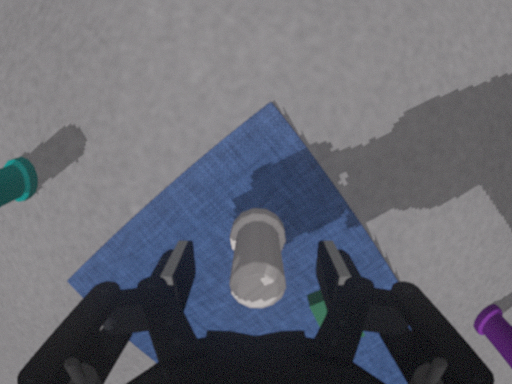

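Copper is 1.9 mm off its pad centre and brass 3.1 mm. Aluminium is centred between the jaws, with the block clear of the right finger. Closing.

>>> step_arm --targets '[0,0.001,0.002,0,0,0.001,0.002,0,0,0.001,0.002,0,0,0.001,0.002,0,0,0.001,0.002,0,0,0.001,0.002,0,0,0.001,0.002,0,0,0.001,0.002,0]' --grip 0 --force 40

```text
t: 17.38
tool_pos: [0.6678, 0.1325, 0.0323]
tool_rot: [-1.554, 2.714, -0.018]
contact_force: [-0.3, 0.0, 6.1]
opening: 0.0247
```

>>> step_arm --targets '[0,0,-0.01,0,0,0,-0.03,0,0,0,-0.06,0,0,0,-0.09,0,0,0,-0.115,0,0,0,-0.125,0,0,0,-0.13,0,0,0,-0.13,0,0,0,-0.13,0]'

```text
t: 18.13
tool_pos: [0.6644, 0.1328, 0.1601]
tool_rot: [-1.556, 2.716, -0.016]
contact_force: [-0.7, -0.0, -1.6]
opening: 0.0247
```

```bash
python3 w.py wrist w13; python3 go.py .5132 -.1720 .16
```

```text
shift [ 0.3392 -0.0241 -0.0016] roll -0.0021 | q [ 0.09  0.22  1.56 -0.    1.36  2.19] pos [0.6641 0.1328 0.1594] tilt [ 0.014 -0.004 -1.   ] open 0.0248 t 18.1833
```

View pics/w13.png

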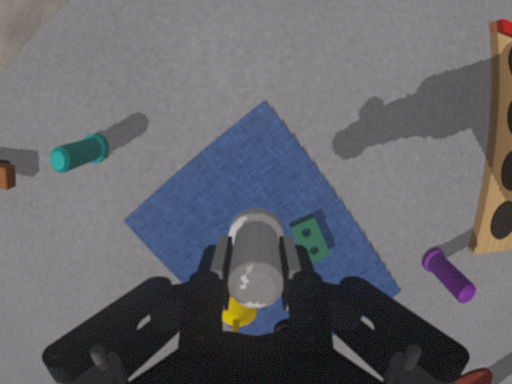

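>>> step_arm --targets '[0.339,-0.024,-0.002,0,0.339,-0.024,-0.002,0,0.339,-0.024,-0.002,0,0.339,-0.024,-0.002,0,0.339,-0.024,-0.002,0,0.339,-0.024,-0.002,0,0.339,-0.024,-0.002,0,0.339,-0.024,-0.002,0,0.339,-0.024,-0.002,0,0.339,-0.024,-0.002,0,0.339,-0.024,-0.002,0,0.339,-0.024,-0.002,0]'

```text
t: 19.18
tool_pos: [0.5133, -0.1705, 0.1595]
tool_rot: [-1.558, 2.717, -0.013]
contact_force: [0.9, 0.7, -1.4]
opening: 0.025
```

```bash
python3 w.py wrist w14; python3 go.py .5132 -.1720 .056
```

```text
shift [0.0021 0.0007 0.1037] roll -0.0002 | q [-0.46 -0.1   1.89  0.    1.34  1.64] pos [ 0.5136 -0.1703  0.1597] tilt [ 0.013 -0.003 -1.   ] open 0.0247 t 19.2333
```

View pics/w14.png

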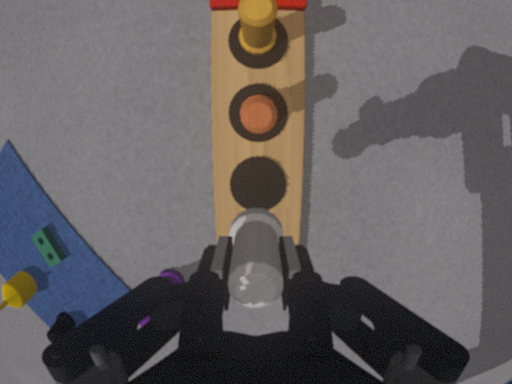

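>>> step_arm --targets '[0.002,0.001,0.015,0,0.002,0.001,0.035,0,0.002,0.001,0.055,0,0.002,0.001,0.075,0,0.002,0.001,0.092,0,0.002,0.001,0.1,0,0.002,0.001,0.103,0,0.002,0.001,0.103,0,0.002,0.001,0.103,0]'

```text
t: 19.98
tool_pos: [0.5139, -0.1716, 0.0577]
tool_rot: [-1.56, 2.715, -0.015]
contact_force: [-0.2, 0.4, 0.3]
opening: 0.0249
```

```bash
python3 w.py wrist w15; python3 go.py .5132 -.1720 .050;python3 -c "
from station import monitor;print(monitor.get_obs()['contact_force'])"
```

```text
shift [0.0006 0.0009 0.0081] roll 0.0004 | q [-0.46  0.02  1.95  0.    1.15  1.64] pos [ 0.5141 -0.1719  0.0581] tilt [ 0.015 -0.004 -1.   ] open 0.0247 t 20.0333
[ 0.16274516 -0.2595195  -0.63687172]
```

View pics/w15.png

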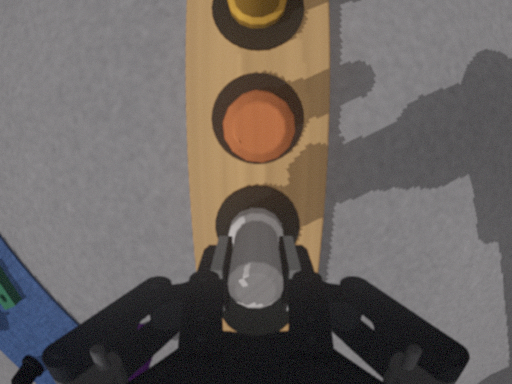

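>>> step_arm --targets '[0.001,0.001,0.004,0,0.001,0.001,0.007,0,0.001,0.001,0.008,0,0.001,0.001,0.009,0,0.001,0.001,0.009,0]'

```text
t: 20.45
tool_pos: [0.5131, -0.1725, 0.0502]
tool_rot: [-1.559, 2.715, -0.017]
contact_force: [-3.2, 1.2, 4.9]
opening: 0.0251
```

```bash
python3 go.py .5132 -.1720 .050;python3 -c "
from station import monitor;print(monitor.get_obs()['contact_force'])"
```

```text
shift [-0.0005  0.0002  0.0002] roll 0.0003 | q [-0.46  0.03  1.96  0.    1.14  1.63] pos [ 0.5131 -0.1725  0.0502] tilt [ 0.015 -0.004 -1.   ] open 0.0251 t 20.45
[-3.21224057  1.21602499  4.85044329]
```

>>> step_arm --targets '[0,0,0,0,0,0,0,0,0,0,0,0,0,0,0,0,0,0,0,0,0,0,0,0]' --grip 0.065

```text
t: 20.95
tool_pos: [0.5131, -0.1725, 0.0501]
tool_rot: [-1.559, 2.715, -0.016]
contact_force: [-0.4, 0.7, -0.1]
opening: 0.0652
```

>>> step_arm --targets '[0,0,-0.01,0,0,0,-0.035,0,0,0,-0.065,0,0,0,-0.09,0,0,0,-0.105,0,0,0,-0.11,0,0,0,-0.11,0,0,0,-0.11,0]'

```text
t: 21.62
tool_pos: [0.5111, -0.1719, 0.1596]
tool_rot: [-1.559, 2.715, -0.016]
contact_force: [-0.1, -0.2, -0.7]
opening: 0.0648
```

```bash
python3 go.py .4725 .2003 .16;  python3 w.py wrist w16
```

```text
shift [-0.302   0.221  -0.0022] roll 0.0003 | q [-0.46 -0.11  1.89  0.    1.34  1.63] pos [ 0.5111 -0.1719  0.1596] tilt [ 0.014 -0.003 -1.   ] open 0.0648 t 21.6167
```

View pics/w16.png

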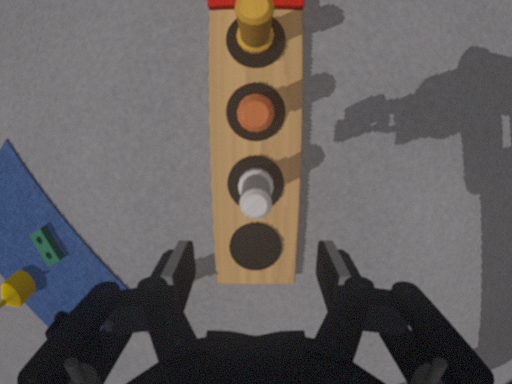

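Aluminium stands on pad 3. Now black.

>>> step_arm --targets '[-0.302,0.221,-0.002,0,-0.302,0.221,-0.002,0,-0.302,0.221,-0.002,0,-0.302,0.221,-0.002,0,-0.302,0.221,-0.002,0,-0.302,0.221,-0.002,0,-0.302,0.221,-0.002,0,-0.302,0.221,-0.002,0,-0.302,0.221,-0.002,0,-0.302,0.221,-0.002,0,-0.302,0.221,-0.002,0,-0.302,0.221,-0.002,0]'

```text
t: 22.67
tool_pos: [0.4711, 0.2002, 0.1575]
tool_rot: [-1.562, 2.718, -0.013]
contact_force: [-0.4, -0.3, 0.2]
opening: 0.065
```

```bash
python3 go.py .4725 .2003 .023;  python3 w.py wrist w17; python3 w.py top t17;  python3 - <<'E'
import pickle
from h import *
p=pickle.load(open('pics/t17.pkl','rb'));P=cloud(p)
for c,z in (((.5123,-.1715),.086),((.5727,-.2067),.1),((.6332,-.242),.114)):
    t=P[(abs(P[...,2]-z-.001)<.005)&(np.hypot(P[...,0]-c[0],P[...,1]-c[1])<.028)];print(len(t),t.mean(0),t.mean(0)[:2]-c)
E
```

```text
shift [-0.0005  0.0002  0.1345] roll 0.0011 | q [ 0.26 -0.17  1.95 -0.01  1.35  2.36] pos [0.4711 0.2002 0.1575] tilt [ 0.01  -0.004 -1.   ] open 0.065 t 22.6667
100 [ 0.513095   -0.16957733  0.08626441] [0.000795   0.00192267]
95 [ 0.57379928 -0.20492017  0.09999838] [0.00109928 0.00177983]
96 [ 0.63597251 -0.24062976  0.11443466] [0.00277251 0.00137024]
```

View pics/w17.png

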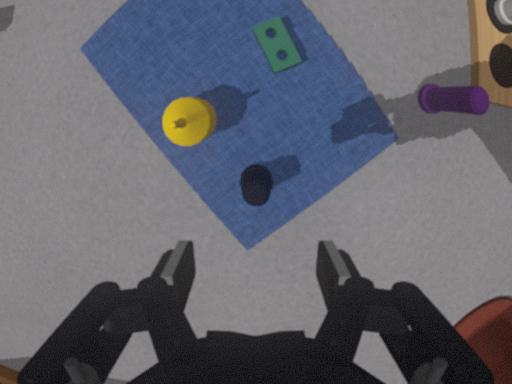

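Black (256,185) is centred between the jaws. The placed punches are 2 to 3 mm off their pad centres. Going down.

>>> step_arm --targets '[0,0,0.02,0,0,0,0.05,0,0,0,0.08,0,0,0,0.105,0,0,0,0.122,0,0,0,0.131,0,0,0,0.135,0,0,0,0.135,0,0,0,0.135,0]'

```text
t: 23.52
tool_pos: [0.4743, 0.1986, 0.0243]
tool_rot: [-1.556, 2.718, -0.014]
contact_force: [0.5, 0.4, -0.8]
opening: 0.0651
```

```bash
python3 go.py .4725 .2003 .023;  python3 w.py wrist w18
```

```text
shift [-0.0005  0.0024  0.0013] roll -0.0024 | q [ 0.26  0.01  2.03 -0.01  1.09  2.36] pos [0.4743 0.1986 0.0243] tilt [ 0.013 -0.003 -1.   ] open 0.0651 t 23.5167
```

View pics/w18.png

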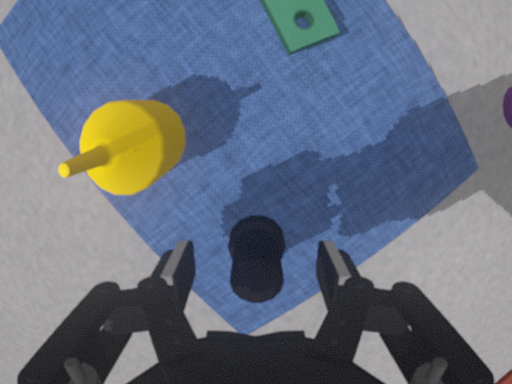

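>>> step_arm --targets '[0,0.002,0,0,0,0.002,0,0,0,0.002,0,0,0,0.002,0,0,0,0.002,0,0,0,0.002,0,0,0,0.002,0,0,0,0.002,0,0]' --grip 0 --force 40

```text
t: 24.23
tool_pos: [0.4736, 0.2002, 0.0259]
tool_rot: [-1.556, 2.716, -0.015]
contact_force: [-0.9, 0.6, 6.5]
opening: 0.0244
```

>>> step_arm --targets '[0,0,-0.01,0,0,0,-0.03,0,0,0,-0.06,0,0,0,-0.09,0,0,0,-0.115,0,0,0,-0.125,0,0,0,-0.13,0,0,0,-0.13,0,0,0,-0.13,0]'

```text
t: 24.98
tool_pos: [0.4706, 0.2002, 0.154]
tool_rot: [-1.557, 2.718, -0.014]
contact_force: [-1.2, -0.2, -2.5]
opening: 0.0247
```

```bash
python3 w.py wrist w19; python3 go.py .4522 -.1372 .155
```

```text
shift [ 0.3001 -0.155  -0.0007] roll -0.0019 | q [ 0.26 -0.17  1.96 -0.01  1.34  2.36] pos [0.4703 0.2001 0.1534] tilt [ 0.011 -0.003 -1.   ] open 0.0246 t 25.0333
```

View pics/w19.png

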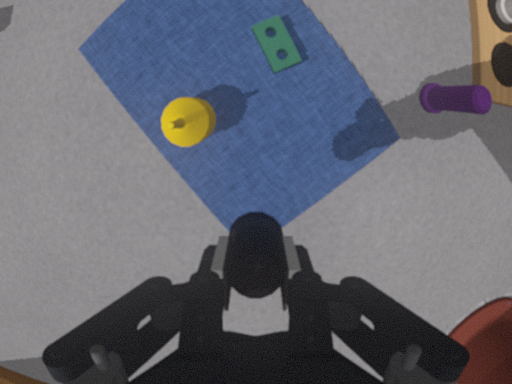

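>>> step_arm --targets '[0.3,-0.155,-0.001,0,0.3,-0.155,-0.001,0,0.3,-0.155,-0.001,0,0.3,-0.155,-0.001,0,0.3,-0.155,-0.001,0,0.3,-0.155,-0.001,0,0.3,-0.155,-0.001,0,0.3,-0.155,-0.001,0,0.3,-0.155,-0.001,0,0.3,-0.155,-0.001,0,0.3,-0.155,-0.001,0,0.3,-0.155,-0.001,0]'

```text
t: 26.03
tool_pos: [0.4518, -0.1357, 0.1541]
tool_rot: [-1.56, 2.719, -0.01]
contact_force: [0.0, 0.6, -1.4]
opening: 0.0245
```

```bash
python3 w.py wrist w20; python3 go.py .4522 -.1372 .05
```

```text
shift [0.0017 0.     0.1044] roll 0.0002 | q [-0.45 -0.27  2.04  0.    1.36  1.65] pos [ 0.452  -0.1355  0.1544] tilt [ 0.01  -0.002 -1.   ] open 0.0242 t 26.0833
```

View pics/w20.png

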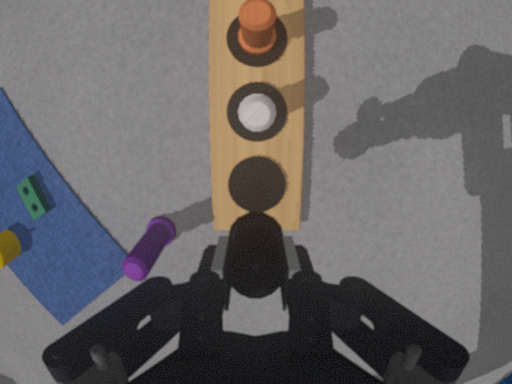

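>>> step_arm --targets '[0.002,0,0.015,0,0.002,0,0.035,0,0.002,0,0.055,0,0.002,0,0.075,0,0.002,0,0.092,0,0.002,0,0.1,0,0.002,0,0.104,0,0.002,0,0.104,0,0.002,0,0.104,0]'

```text
t: 26.83
tool_pos: [0.4527, -0.1373, 0.0513]
tool_rot: [-1.561, 2.717, -0.012]
contact_force: [-0.8, -0.1, -1.9]
opening: 0.0242
```

```bash
python3 w.py wrist w21; python3 go.py .4522 -.1372 .0437; python3 -c "
from station import monitor;print(monitor.get_obs()['contact_force'])"
```

```text
shift [0.0001 0.001  0.008 ] roll 0.0008 | q [-0.45 -0.14  2.11  0.    1.15  1.64] pos [ 0.453  -0.1376  0.0517] tilt [ 0.012 -0.003 -1.   ] open 0.0246 t 26.8833
[-0.13684656 -0.77400607 -0.85766833]
```

View pics/w21.png

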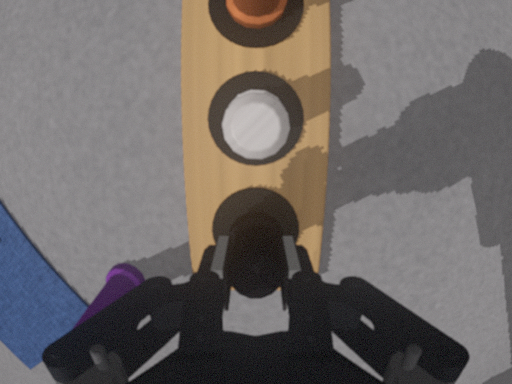

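>>> step_arm --targets '[0,0.001,0.004,0,0,0.001,0.007,0,0,0.001,0.008,0,0,0.001,0.009,0,0,0.001,0.009,0]'

```text
t: 27.3
tool_pos: [0.4525, -0.1372, 0.0439]
tool_rot: [-1.561, 2.717, -0.013]
contact_force: [-4.4, 1.6, 6.0]
opening: 0.0246
```

```bash
python3 go.py .4522 -.1372 .0437; python3 -c "
from station import monitor;print(monitor.get_obs()['contact_force'])"
```

```text
shift [0.0001 0.0003 0.0002] roll 0.0007 | q [-0.45 -0.12  2.12  0.    1.14  1.64] pos [ 0.4525 -0.1372  0.0439] tilt [ 0.011 -0.003 -1.   ] open 0.0246 t 27.3
[-4.42488143  1.64247708  6.04914322]
```

In contact. I'll release, rise, then back away to the right for a clear check.

>>> step_arm --targets '[0,0,0,0,0,0,0,0,0,0,0,0,0,0,0,0,0,0,0,0,0,0,0,0]' --grip 0.065

```text
t: 27.8
tool_pos: [0.4525, -0.1372, 0.0438]
tool_rot: [-1.561, 2.717, -0.013]
contact_force: [-0.6, 0.4, 0.1]
opening: 0.0649
```

>>> step_arm --targets '[0,0,-0.01,0,0,0,-0.035,0,0,0,-0.07,0,0,0,-0.11,0,0,0,-0.14,0,0,0,-0.15,0,0,0,-0.15,0,0,0,-0.15,0]'

```text
t: 28.47
tool_pos: [0.4507, -0.1368, 0.1938]
tool_rot: [-1.561, 2.716, -0.013]
contact_force: [-0.4, 1.1, -0.8]
opening: 0.065
```

```bash
python3 w.py wrist w22; python3 go.py .4 -.42 .2
```

```text
shift [ 0.2701 -0.0998 -0.0078] roll 0.0007 | q [-0.45 -0.31  2.01  0.    1.44  1.64] pos [ 0.4499 -0.1364  0.1921] tilt [ 0.009 -0.002 -1.   ] open 0.0653 t 28.5167
```

View pics/w22.png

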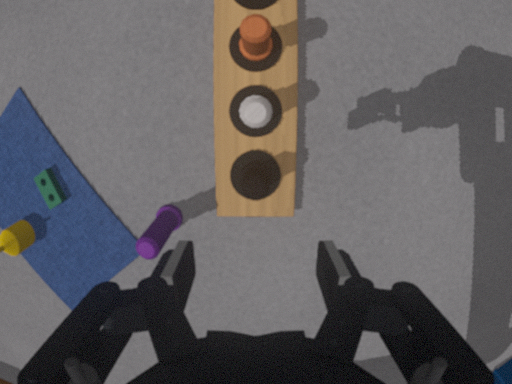

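>>> step_arm --targets '[0.27,-0.1,-0.008,0,0.27,-0.1,-0.008,0,0.27,-0.1,-0.008,0,0.27,-0.1,-0.008,0,0.27,-0.1,-0.008,0,0.27,-0.1,-0.008,0,0.27,-0.1,-0.008,0,0.27,-0.1,-0.008,0,0.27,-0.1,-0.008,0,0.27,-0.1,-0.008,0]'

```text
t: 29.35
tool_pos: [0.3994, -0.4188, 0.1973]
tool_rot: [-1.561, 2.718, -0.002]
contact_force: [0.4, 0.9, 0.6]
opening: 0.0652
```

```bash
python3 w.py top t23; python3 w.py scene s23; python3 - <<'E'
import pickle
from h import *
p=pickle.load(open('pics/t23.pkl','rb'));P=cloud(p);np.set_printoptions(precision=4,suppress=True)
for c,z in (((.4518,-.1362),.072),((.5123,-.1715),.086),((.5727,-.2067),.1),((.6332,-.242),.114)):
    t=P[(abs(P[...,2]-z-.001)<.005)&(np.hypot(P[...,0]-c[0],P[...,1]-c[1])<.028)];print(len(t),t.mean(0),t.mean(0)[:2]-c)
w=P[203:236,154:187].reshape(-1,3);t=w[abs(w[:,2]-.052)<.006];t=t[np.hypot(*(t-np.median(t,0))[:,:2].T)<.02];print('can',t.mean(0))
w=P[195:226,200:232].reshape(-1,3);b=w[(w[:,2]>.013)&(w[:,2]<.026)];print('block',cv2.minAreaRect((b[:,:2]*1000).astype(np.float32)))
a=cv2.resize(p['color'][140:300,130:400,::-1],(790,468));
cv2.imwrite('pics/t23c.png',a)
s=pickle.load(open('pics/s23.pkl','rb'));cv2.imwrite('pics/s23c.png',cv2.resize(s['color'][90:300,140:400,::-1],None,fx=3,fy=2.85))
E
```

```text
91 [ 0.4526 -0.1348  0.0725] [0.0008 0.0014]
97 [ 0.5131 -0.1699  0.0862] [0.0008 0.0016]
97 [ 0.5732 -0.2046  0.1003] [0.0005 0.0021]
99 [ 0.6358 -0.2408  0.1143] [0.0026 0.0012]
can [0.5571 0.2173 0.0526]
block ((580.0125732421875, 116.07647705078125), (28.604496002197266, 49.677032470703125), 85.33206176757812)
```

View pics/t23c.png

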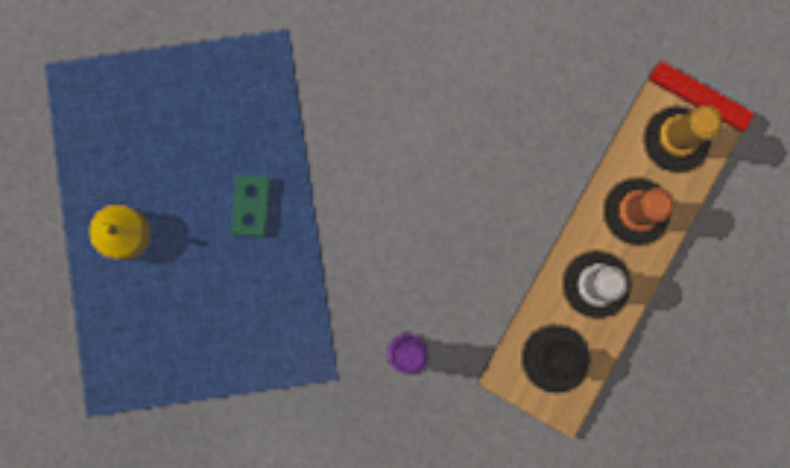

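View pics/s23c.png

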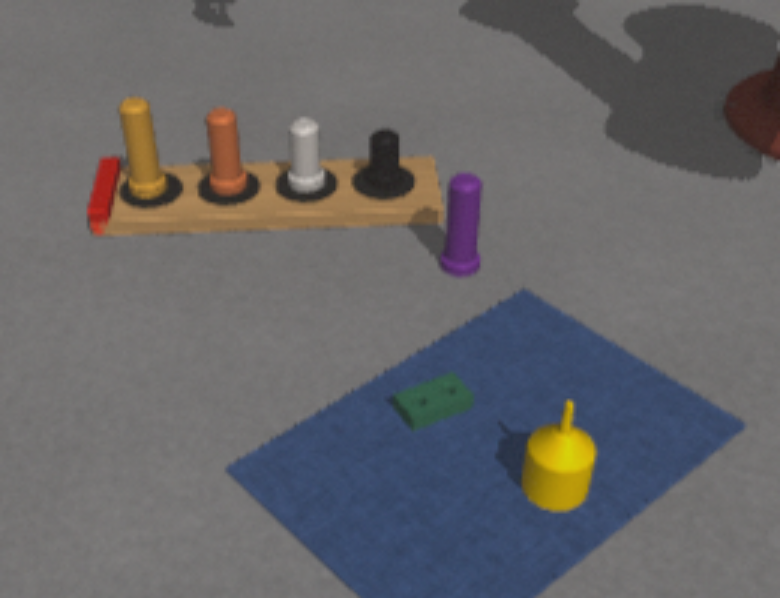

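All four punches stand upright in order, 1.6 to 2.9 mm off their pad centres. The can and block read within 1 mm of where they started.

```bash
python3 -c "
from station import ticket;print(ticket.finish_job())"
```

```text
the job is handed in; nothing more can be done
None
```

All four punches are standing on the setting board, tallest to shortest from the red end, and the job is handed in. It took about 30 s of the 109 s allowed, and the hand-in gives no verdict.

| Pad (from the red end) | Punch | Distance from pad centre |
|---|---|---|
| 1 | brass | 2.9 mm |
| 2 | copper | 2.2 mm |
| 3 | aluminium | 1.8 mm |
| 4 | black | 1.6 mm |

The distances come from the last top picture, whose calibration is good to about 2 mm. The measured top heights match the given ones to within 0.5 mm. In both the top and scene views the punches look upright and wholly within their pads, with the gripper well clear.

The oil can and the green block read within 1 mm of where they started, and the purple and turquoise look-alikes were left alone.

Two things were off along the way:
- **Tool tilt:** the tool tilted by up to about 0.02 rad during the job, with no visible effect on how the punches stand.
- **Copper reading:** one early position reading put copper about 10 mm off its pad. It had picked up pixels from the brass punch, and the corrected readings put it about 2 mm off.

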